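Load the grain analyser's sample tray

ROBOT

A 7-joint arm with a two-finger parallel gripper is mounted at the origin on the work surface. World frame = base frame: x ahead of the robot, y to its left, z up, the work surface at z = 0. Lengths are in mm, angles in rad, forces in N, time in s.
With the tool pointing down it reaches from about 400 to 875 mm from the base axis. Payload 4.4 kg.
Tool frame: the origin (TCP) lies midway between the tips of the shut fingers; the grasp point (between the pads) lies 19 mm behind it; z points along the fingers, y is the line along which they close (so a half turn about z gives the same grasp; the last joint's range is limited). The gripper opens to 85 mm and grips with 20 to 120 N. Pads are 22 mm wide; open, the fingers measure 114 mm over their backs; the gripper's body (76 mm by 85 mm) begins 54 mm behind the grasp point. The pads swing forward as they close: fully open they stand 13 mm farther back than shut.
Start: joints at [-1.335, 0.628, 0.038, 1.517, -0.027, 0.996, -0.02], TCP at [193.181, 620.644, 231.313] pointing down, gripper open.
Joint ranges: [-3.06, 3.06], [-0.37, 2.12], [-1.25, 1.32], [0.18, 2.47], [-1.1, 4.24], [0.23, 1.98], [-2.94, 2.94]. Speed limits (rad/s): [2.57, 2.57, 3.14, 3.14, 3.14, 3.14, 3.14].

INTERFACE

Orientations are given as [roll, pitch, yaw] about the fixed x, y, z axes, in that order (R = Rz(yaw) Ry(pitch) Rx(roll)).
In Python, from cell import ctrl gives the robot as it stands. The module is installed in compiled form; this text tells all that it offers.
- The arm moves only by the tool step_arm, never from a script. Its argument "commands" is one flat list of numbers, 7 for each row, row after row: the shift along the tool's x, y, z in cm, then the turn, a rotation vector about the tool's x, y, z in rad, then the opening, from 0 (shut) to 1 (fully open). A call has 1 to 10 rows; each row is the pose to reach, as a shift and turn from the pose commanded when the call began, along the tool's axes at that moment; what a row does not reach only later rows make up. A row lasts 1/10 s, in which the tool goes at most 50 mm and 8.59 degrees, less where a joint would pass 70% of its speed; a pose out of reach is approached as far as the arm can. A call with a gripper value outside its range is refused whole. The fingers move at their own pace and stop on an object; the grip force is fixed at half the most. Time passes only in rows, so rows that repeat a pose let the fingers close. It gives the time, the measured TCP pose, the force, the opening and the grip force at its end, in the units of the state.
- ctrl.read_state(): the state, without advancing time (a new reading comes with each control period).
- ctrl.get_image(name): name is "scene" or "top" or "wrist"; returns a dict with "image" (480x640x3 uint8, red, green, blue), "range_z" (480x640 float32, mm along the optical axis (not along the pixel's ray), 0 where there is no reading), "vfov" (degrees; the focal length in pixels is half the picture's height over the tangent of half this angle, whatever the lens; pixels are square), "cx", "cy" (the principal point, pixels), "D" ([k1, k2, p1, p2, k3] as OpenCV has them; the pictures are not rectified), "world_to_cam" (4x4, takes a point from world to camera coordinates). Camera axes: x right, y down, z forward; pixel columns grow to the right and rows downward; lengths in mm; the calibration is good to about 2 mm. A picture is of the moment at which its call begins.
- ctrl.finish_job(): hands the job in; it is judged then, once.
The state is a dict: "clock": time; "qpos": joint angles; "qd": joint speeds; "tau": joint torques, N m; "eef_pos": TCP position; "tool_rot": TCP orientation; "force": force on the tool from outside, world axes, zero at the start; "torque": the same for the moment, N m; "width": finger opening in mm; "gripper_force": force on a finger pad.
Only numpy, scipy, OpenCV 4.12 (cv2) and the standard library are available. Lean on these libraries where they do the work, as an engineer would, in place of code of your own. Each camera call takes 0.05 s, during which the arm holds its last target. There are 200 camera calls.

TASK

Load the analyser's pulled-out tray, one jar at a time and in this order: the blue-lidded jar fully down in the pocket marked with one dot, then the yellow in the two-dot pocket, then the red in the three-dot pocket. Then slide the tray fully home under the hood. Keep the jars upright, and leave the black-lidded jar, the foil trays and the scoop where they are.

Things in the scene. Friction and masses are not known exactly. Their poses are not given: they have to be found in the camera images.
- jar_blue: clear square sample jar of grain with a round blue screw lid: body 60 x 60 mm, 56 mm tall, lid 46 mm across and 24 mm tall on top of it, 80 mm tall in all, about 0.2 kg; stands upright on the bench; origin at the centre of its underside, z up, x and y square to its sides
- jar_yellow: clear square sample jar of grain with a round yellow screw lid: body 60 x 60 mm, 56 mm tall, lid 46 mm across and 24 mm tall on top of it, 80 mm tall in all, about 0.2 kg; stands upright on the bench; origin at the centre of its underside, z up, x and y square to its sides
- jar_red: clear square sample jar of grain with a round red screw lid: body 60 x 60 mm, 56 mm tall, lid 46 mm across and 24 mm tall on top of it, 80 mm tall in all, about 0.2 kg; stands upright on the bench; origin at the centre of its underside, z up, x and y square to its sides
- jar_black: clear square sample jar of grain with a round black screw lid: body 60 x 60 mm, 56 mm tall, lid 46 mm across and 24 mm tall on top of it, 80 mm tall in all, about 0.2 kg; stands upright on the bench; origin at the centre of its underside, z up, x and y square to its sides; the retained reference sample, not to be loaded
- pocket1 (a point): centre of the mouth of the tray pocket marked with one white dot, level with the tray's top face (44 mm above the bench); the pocket is square, 68 x 68 mm, 30 mm deep with a closed floor (so 14 mm above the bench) and a 3 mm chamfer; x runs along the row of pockets (80 mm apart, one dot to three dots), y is the way the tray opens, z up; the dots are on the deck beside the pocket on its +y side
- pocket2 (a point): centre of the mouth of the tray pocket marked with two white dots, level with the tray's top face (44 mm above the bench); the pocket is square, 68 x 68 mm, 30 mm deep with a closed floor (so 14 mm above the bench) and a 3 mm chamfer; x runs along the row of pockets (80 mm apart, one dot to three dots), y is the way the tray opens, z up; the dots are on the deck beside the pocket on its +y side
- pocket3 (a point): centre of the mouth of the tray pocket marked with three white dots, level with the tray's top face (44 mm above the bench); the pocket is square, 68 x 68 mm, 30 mm deep with a closed floor (so 14 mm above the bench) and a 3 mm chamfer; x runs along the row of pockets (80 mm apart, one dot to three dots), y is the way the tray opens, z up; the dots are on the deck beside the pocket on its +y side
- handle (a point): middle of the top edge of the tray's orange push handle, an upright plate 80 mm long (along x), 12 mm thick (along y) and standing up to 100 mm above the bench, 104 mm from the row of pockets on its +y side; pushing it along -y shuts the tray; same axes as the pockets. With the tray shut it is 54 mm clear of the hood
- tray (a joint): how far the sliding tray is out of the analyser, in m: 0 fully home, 0.15 fully out; it slides with about 3 N of friction
- analyser: white grain analyser fixed on the bench, origin on the bench under the middle pocket when the tray is shut, z up, y the way the tray opens, x along the pocket row. A clear hood 284 mm along x, 112 mm tall, covers y = -50 to 50 mm and takes the shut tray; the 260 mm tall main body (340 mm along x) stands behind it at y below -55 mm
- foil_trays: small stack of aluminium trays, 126 x 186 mm, about 50 mm tall, on the bench; origin under its centre; bystander
- scoop: steel spoon-shaped scoop, 190 mm long, lying on the bench; bystander
There are look-alikes about, which are no part of the job. Leave any green or orange look-alike of the jar_red alone.

How it is judged (in metres and radians):
On the way, in this order (a step that is already met when the one before it is completed fails the run):
1. the blue-lidded jar stands let go on the floor of the one-dot pocket (horizontal distance between jar_blue and pocket1 below 0.009 m and z of jar_blue in the frame of pocket1 below -0.024 m and angle between jar_blue's own z axis and vertical below 0.12 rad and contact force between the fingers and jar_blue below 0.1 N), for 0.2 s.
2. the yellow-lidded jar stands let go on the floor of the two-dot pocket, the earlier jars still in theirs (horizontal distance between jar_blue and pocket1 below 0.009 m and z of jar_blue in the frame of pocket1 below -0.024 m and angle between each of jar_blue, jar_yellow's own z axis and vertical below 0.12 rad and horizontal distance between jar_yellow and pocket2 below 0.009 m and z of jar_yellow in the frame of pocket2 below -0.024 m and contact force between the fingers and jar_yellow below 0.1 N), for 0.2 s.
3. the red-lidded jar stands let go on the floor of the three-dot pocket, the earlier jars still in theirs (horizontal distance between jar_blue and pocket1 below 0.009 m and z of jar_blue in the frame of pocket1 below -0.024 m and angle between each of jar_blue, jar_yellow, jar_red's own z axis and vertical below 0.12 rad and horizontal distance between jar_yellow and pocket2 below 0.009 m and z of jar_yellow in the frame of pocket2 below -0.024 m and horizontal distance between jar_red and pocket3 below 0.009 m and z of jar_red in the frame of pocket3 below -0.024 m and contact force between the fingers and jar_red below 0.1 N), for 0.2 s.
4. the loaded tray is pushed fully home (horizontal distance between jar_blue and pocket1 below 0.009 m and z of jar_blue in the frame of pocket1 below -0.024 m and angle between each of jar_blue, jar_yellow, jar_red's own z axis and vertical below 0.12 rad and horizontal distance between jar_yellow and pocket2 below 0.009 m and z of jar_yellow in the frame of pocket2 below -0.024 m and horizontal distance between jar_red and pocket3 below 0.009 m and z of jar_red in the frame of pocket3 below -0.024 m and value of joint tray below 0.005 m), for 0.2 s.
At the end, for the whole second after the job is handed in: The blue, yellow and red jars stand in the one-, two- and three-dot pockets (centre within 9 mm of the pocket's centre, underside at least 24 mm below the mouth, tilt under 0.12 rad), at rest, and the tray is within 5 mm of fully home (all of step 4 and linear speed of each of jar_blue, jar_yellow, jar_red below 0.02 m/s); the robot touches nothing.
It fails at once if the black-lidded jar moved more than 30 mm (distance of jar_black from where it was at the start of the episode above 0.03 m).
It fails at once if the foil trays moved more than 30 mm (distance of foil_trays from where it was at the start of the episode above 0.03 m).
It fails at once if the scoop moved more than 30 mm (distance of scoop from where it was at the start of the episode above 0.03 m).
It fails at once if a jar is tipped over (more than 0.8 rad) (angle between any of jar_blue, jar_yellow, jar_red, jar_black's own z axis and vertical above 0.8 rad).
It also fails if it takes over 72 s, if anything falls off the work surface, if the arm or the gripper's body presses on something with over 40 N, if the wrist force passes 120 N, or if a joint passes its speed limit or range.

## Working session

There is one attempt and no reset: what is moved stays moved. The work goes in short steps, Python scripts to look and compute and a tool call to move; the robot and the scene stay as the last step left them, time stands still between calls to the robot, and variables do not carry over. Pictures are saved under pics/ and viewed, at most 10 in all, crops included, and the job is handed in when it is done.

Besides the shell and the picture viewer there is one more tool, called after "Emit:" as name(argument=value, ...) on one line, values as JSON. step_arm: Moves the arm, as the interface text tells. Its arguments: {"type":"object","properties":{"commands":{"type":"array"}},"required":["commands"]}

```bash
mkdir -p pics; cat > h.py <<'E'
import numpy as np, cv2, pickle
from cell import ctrl
from scipy.spatial.transform import Rotation as R
def snap(n):
    d=ctrl.get_image(n); pickle.dump(d,open(n+'.pkl','wb')); return d
def load(n): return pickle.load(open(n+'.pkl','rb'))
def K(d):
    f=240/np.tan(np.radians(d['vfov'])/2); return np.array([[f,0,d['cx']],[0,f,d['cy']],[0,0,1]])
def ray(d,px):
    u=cv2.undistortPoints(np.array(px,float).reshape(-1,1,2),K(d),np.array(d['D'],float)).reshape(-1,2)
    return np.c_[u,np.ones(len(u))]
def onz(d,px,z):
    T=np.array(d['world_to_cam']);Rm=T[:3,:3];c=-Rm.T@T[:3,3]; w=ray(d,px)@Rm
    return c+w*((np.array(z)-c[2])/w[:,2])[:,None]
def proj(d,P):
    T=np.array(d['world_to_cam']);return cv2.projectPoints(np.array(P,float).reshape(-1,3),cv2.Rodrigues(T[:3,:3])[0],T[:3,3],K(d),np.array(d['D'],float))[0].reshape(-1,2)
def cloud(d):
    T=np.array(d['world_to_cam']);v,u=np.mgrid[:480,:640];p=ray(d,np.c_[u.ravel(),v.ravel()])*d['range_z'].reshape(-1,1)
    return ((p-T[:3,3])@T[:3,:3]).reshape(480,640,3)
E
python3 - <<'E'
from h import *
for n in('top','scene'):
    d=snap(n);cv2.imwrite(f'pics/{n}0.png',d['image'][:,:,::-1]);print(n,d['vfov'],d['D'],np.round(d['world_to_cam'],3).tolist())
s=ctrl.read_state();print(s)
E
```

```text
top 42.775716414449896 [-0.03332027  0.          0.          0.          0.        ] [[-0.012, -1.0, -0.002, 118.934], [-0.981, 0.012, -0.193, 535.215], [0.193, -0.0, -0.981, 1190.004], [0.0, 0.0, 0.0, 1.0]]
scene 52.45149094572837 [-0.09498369  0.          0.          0.          0.        ] [[-0.789, 0.615, 0.015, 343.626], [0.298, 0.403, -0.866, -101.831], [-0.538, -0.678, -0.501, 1307.341], [0.0, 0.0, 0.0, 1.0]]
{'clock': 0.1, 'qpos': array([-1.33479124,  0.62930705,  0.03845306,  1.51826978, -0.02699942,
        0.99629206, -0.01998151]), 'qd': array([ 3.71661399e-05, -2.03387271e-03, -6.42823296e-04, -1.39068239e-03,
        1.96657685e-04, -5.73745099e-05, -1.81729809e-04]), 'tau': array([ 3.40863407e-03, -5.64544952e+01,  1.23071205e+00, -1.93977857e+01,
        1.13737126e-02,  5.34967985e-03,  2.09477389e-05]), 'eef_pos': array([193.01701648, 620.08979713, 230.44600555]), 'tool_rot': array([-3.13983485e+00,  2.60313734e-05,  2.83979963e+00]), 'force': array([-1.04620727,  0.329583  , -0.25651942]), 'torque': array([0.04159072, 0.04238411, 0.02772827]), 'gripper_force': 0.0, 'width': 85.6283873141323}
```

View pics/top0.png

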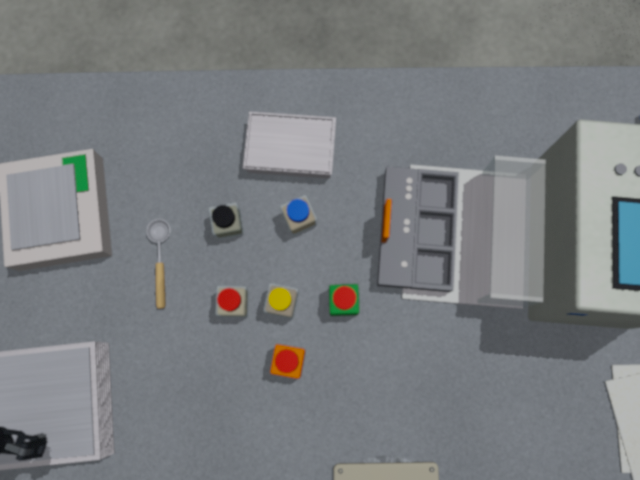

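View pics/scene0.png

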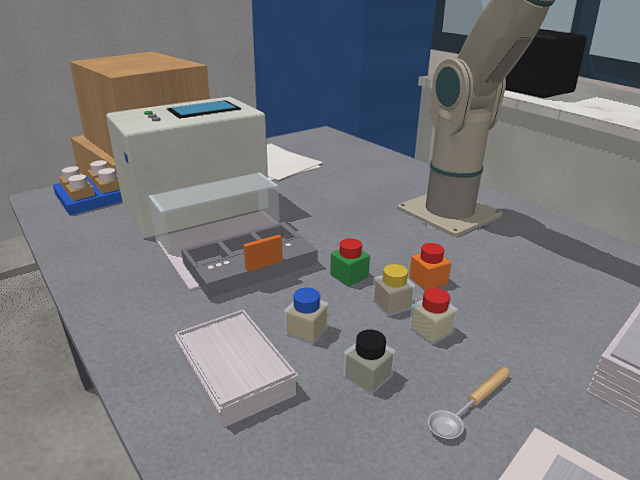

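The top view shows the tray at about (420,228), with the one-dot pocket at (435,267), two-dot at (435,230) and three-dot at (437,190). Lids: blue (298,210), yellow (280,299), red (230,299), black (223,216). The green and orange look-alikes are at (344,298) and (287,361).

```bash
python3 - <<'E'
from h import *
d=load('top');im=d['image'];C=cloud(d)
hsv=cv2.cvtColor(im,cv2.COLOR_RGB2HSV)
for n,(u,v) in dict(blue=(298,210),yellow=(280,299),red=(230,299),black=(223,216)).items():
    w=np.zeros((480,640),bool);w[v-16:v+17,u-16:u+17]=1
    m=w&(abs(C[...,2]-80)<8); 
    m2=w&(hsv[...,1]>150)&(hsv[...,2]>60) if n!='black' else m
    P=C[m]; vv,uu=np.nonzero(m2)
    w[:]=0;w[v-26:v+27,u-26:u+27]=1
    b=w&(C[...,2]>25)
    r=cv2.minAreaRect(C[b][:,:2].astype(np.float32))
    print(n,m.sum(),np.median(P,0).round(1),'color c',onz(d,[[uu.mean(),vv.mean()]],[80]).round(1),'rect',r)
w=np.zeros((480,640),bool);w[150:310,370:470]=1
m=w&(abs(C[...,2]-44)<5);print('tray',cv2.minAreaRect(C[m][:,:2].astype(np.float32)))
m=w&(C[...,2]>80)&(np.arange(640)[None]<400);print('handle',C[m].mean(0) if m.any() else 0,m.sum())
a=cv2.resize(im[150:310,365:475,::-1],None,fx=5,fy=5,interpolation=cv2.INTER_CUBIC)[:,:, :]
b=cv2.resize(im[190:325,205:325,::-1],None,fx=5,fy=5,interpolation=cv2.INTER_CUBIC)
cv2.imwrite('pics/tray.png',cv2.resize(a,None,fx=.75,fy=.75));
E
```

```text
blue 403 [601.4 168.3  79.4] color c [[601.  169.2  80. ]] rect ((470.00421142578125, 129.8240966796875), (341.20989990234375, 65.57889556884766), 16.49749183654785)
yellow 433 [423.2 204.   79.8] color c [[423.6 204.8  80. ]] rect ((386.9759521484375, 160.60467529296875), (188.99801635742188, 75.61231231689453), 49.808006286621094)
red 427 [424.3 304.6  80. ] color c [[423.5 303.6  80. ]] rect ((385.2724609375, 218.00042724609375), (264.5444030761719, 73.2154769897461), 65.50157165527344)
black 411 [591.  319.1  79.9] color c [[591. 319.  80.]] rect ((451.68994140625, 241.39776611328125), (395.3460998535156, 73.5682373046875), 29.212961196899414)
tray ((571.9052734375, -78.78778076171875), (152.85427856445312, 251.49485778808594), 84.55884552001953)
handle [554.5532705    1.35780568 189.48332441] 294
```

View pics/tray.png

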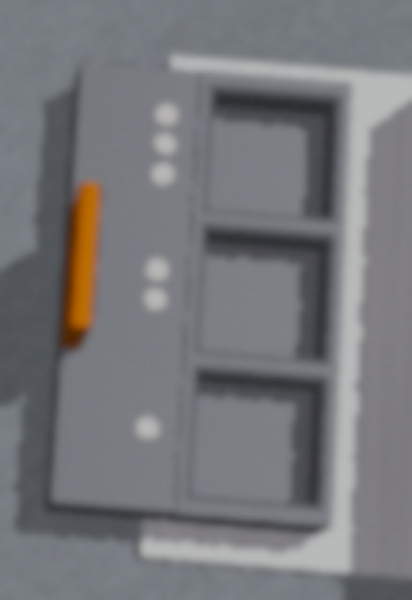

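The enlarged crop shows the pocket mouth centres at about (255,439), (263,298) and (270,156) in crop pixels (×3.75, offset (365,150)). The dots are on the +y side, one dot at the bottom.

```bash
cat >> h.py <<'E'
def tomove(target,yaw):
    "shift (cm) in tool axes and turn about tool z for TCP target, vs measured pose"
    s=ctrl.read_state();r=R.from_euler('xyz',s['tool_rot']);g=R.from_euler('xyz',[np.pi,0,yaw])
    return (r.inv().apply(np.array(target)-s['eef_pos'])/10).round(2),(r.inv()*g).as_rotvec().round(3)
E
python3 - <<'E'
from h import *
d=load('top')
px=np.array([[255,439],[263,298],[270,156]])/3.75+[365,150]
P=onz(d,px,[44]*3);print(P.round(1));v=P[2]-P[0];print(np.linalg.norm(v),np.arctan2(v[1],v[0]))
print('handle',onz(d,np.array([[92,185],[82,330]])/3.75+[365,150],[100]*2).round(1))
w=snap('wrist');s=ctrl.read_state();T=np.array(w['world_to_cam']);c=-T[:3,:3].T@T[:3,3]
r=R.from_euler('xyz',s['tool_rot']).as_matrix();print('cam in tool',r.T@(c-s['eef_pos']),(T[:3,:3]@r).round(2),w['vfov'])
print(tomove([601,168.5,200],s['tool_rot'][2]))
E
```

```text
[[ 488.  -103.4   44. ]
 [ 566.  -111.3   44. ]
 [ 646.5 -119.    44. ]]
159.195102699302 -0.09794018526301145
handle [[615.7 -13.7 100. ]
 [537.8  -6.  100. ]]
cam in tool [  80.18117502    0.54124931 -143.13078235] [[ 0.    1.   -0.  ]
 [-0.95  0.   -0.31]
 [-0.31  0.    0.95]] 62.14202529957053
(array([-52.38, -31.  ,   3.1 ]), array([-0.001,  0.   , -0.   ]))
```

Emit:
step_arm(commands=[-52.4, -31, 3, 0, 0, 0, 1, -52.4, -31, 3, 0, 0, 0, 1, -52.4, -31, 3, 0, 0, 0, 1, -52.4, -31, 3, 0, 0, 0, 1, -52.4, -31, 3, 0, 0, 0, 1, -52.4, -31, 3, 0, 0, 0, 1, -52.4, -31, 3, 0, 0, 0, 1, -52.4, -31, 3, 0, 0, 0, 1, -52.4, -31, 3, 0, 0, 0, 1, -52.4, -31, 3, 0, 0, 0, 1])

```text
clock: 1.15
eef_pos: [528.9, 248.4, 206.5]
tool_rot: [-3.142, -0.0, 2.84]
force: [0.4, 1.0, -0.3]
width: 85.2
gripper_force: 0.0
```

```bash
python3 -c "
from h import *
print(tomove([601,168.5,200],2.84))"
```

```text
(array([-9.25, -5.49,  0.64]), array([-0., -0., -0.]))
```

Emit:
step_arm(commands=[-9.2, -5.5, 0.6, 0, 0, 0, 1, -9.2, -5.5, 0.6, 0, 0, 0, 1, -9.2, -5.5, 0.6, 0, 0, 0, 1, -9.2, -5.5, 0.6, 0, 0, 0, 1])

```text
clock: 1.55
eef_pos: [600.3, 167.5, 200.0]
tool_rot: [-3.14, -0.0, 2.835]
force: [-0.3, 0.6, -0.7]
width: 85.7
gripper_force: 0.0
```

```bash
python3 - <<'E'
from h import *
d=snap('wrist');C=cloud(d);m=(abs(C[...,2]-80)<4);print(m.sum(),np.median(C[m],0))
cv2.imwrite('pics/w1.png',d['image'][:,:,::-1])
print(ctrl.read_state()['eef_pos'])
E
```

```text
10402 [589.24779946 174.76272318  80.54672605]
[599.03941402 170.21181182 200.17101315]
```

View pics/w1.png

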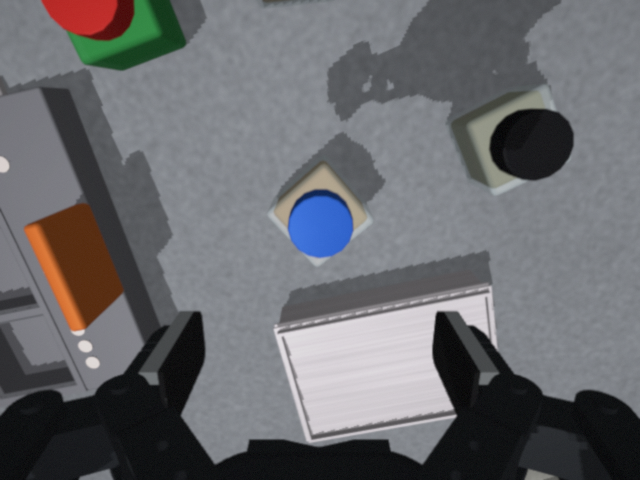

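The wrist view shows the blue jar in the centre. Its body-top corners are at (270,213), (322,163), (372,220) and (319,266), and the lid centre is at (321,224). The foil trays are just beyond it.

```bash
python3 - <<'E'
from h import *
d=load('wrist')
P=onz(d,[[270,213],[322,163],[372,220],[319,266]],[56]*4);print(P.round(1),P.mean(0))
print([np.linalg.norm(P[i]-P[i-1]).round(1) for i in range(4)])
e=[(P[i]-P[i-1]) for i in range(4)];print([np.degrees(np.arctan2(a[1],a[0]))%90 for a in e])
hsv=cv2.cvtColor(d['image'],cv2.COLOR_RGB2HSV);m=(hsv[...,0]>100)&(hsv[...,0]<125)&(hsv[...,1]>150)
v,u=np.nonzero(m);print(u.mean(),v.mean(),m.sum());
C=cloud(d);q=C[m&(abs(C[...,2]-80)<2)];print(len(q),q.mean(0),cv2.minEnclosingCircle(q[:,:2].astype(np.float32)))
E
```

```text
[[587.5 134.4  56. ]
 [563.8 182.5  56. ]
 [615.7 205.6  56. ]
 [639.3 156.4  56. ]] [601.58117863 169.71701086  56.        ]
[np.float64(56.3), np.float64(53.6), np.float64(56.8), np.float64(54.5)]
[np.float64(23.04222993523419), np.float64(26.269003303884674), np.float64(24.019407071906443), np.float64(25.699379227657133)]
320.3028381642512 223.92421497584542 3312
2995 [601.18233798 169.1978456   80.60531004] ((592.0631103515625, 223.12501525878906), 76.87657165527344)
```

```bash
python3 -c "
from h import *
print(tomove([601.3,169.4,110],np.radians(205)),ctrl.read_state()['eef_pos'])"
```

```text
(array([-0.25, -0.01,  9.02]), array([ 0.001, -0.001, -0.739])) [599.03941402 170.21181182 200.17101315]
```

Emit:
step_arm(commands=[-0.2, 0, 5, 0, 0, -0.74, 1, -0.2, 0, 8, 0, 0, -0.74, 1, -0.2, 0, 8, 0, 0, -0.74, 1, -0.2, 0, 8, 0, 0, -0.74, 1, -0.2, 0, 8, 0, 0, -0.74, 1, -0.2, 0, 8, 0, 0, -0.74, 1, -0.2, 0, 8, 0, 0, -0.74, 1, -0.2, 0, 8, 0, 0, -0.74, 1])

```text
clock: 2.4
eef_pos: [600.9, 170.7, 120.9]
tool_rot: [3.141, 0.0, -2.704]
force: [-0.7, -0.0, -0.2]
width: 85.6
gripper_force: 0.0
```

```bash
python3 - <<'E'
from h import *
d=snap('wrist');cv2.imwrite('pics/w2.png',d['image'][:,:,::-1])
print(tomove([601.3,169.4,26],np.radians(205)),ctrl.read_state()['eef_pos'])
hsv=cv2.cvtColor(d['image'],cv2.COLOR_RGB2HSV);m=(hsv[...,0]>100)&(hsv[...,0]<125)&(hsv[...,1]>150)
C=cloud(d);q=C[m&(abs(C[...,2]-80)<2)];print(np.median(q,0))
E
```

```text
(array([ 0.02, -0.1 ,  9.49]), array([0.   , 0.   , 0.001])) [601.02429524 170.3958206  120.86003983]
[600.83031164 167.75293685  80.62967219]
```

View pics/w2.png

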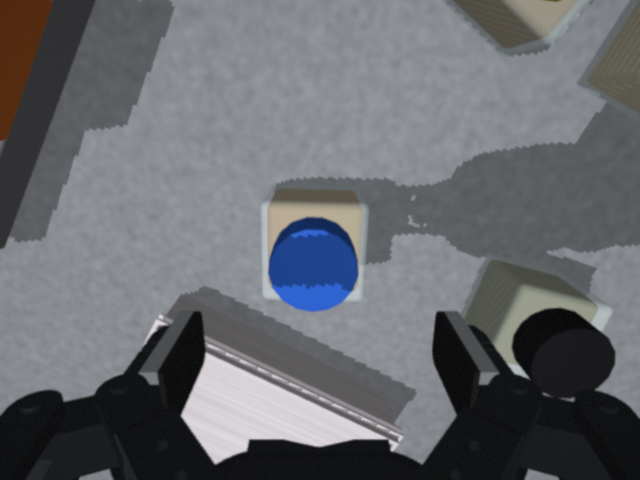

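Emit:
step_arm(commands=[0, -0.2, 4, 0, 0, 0, 1, 0, -0.2, 7, 0, 0, 0, 1, 0, -0.2, 9.5, 0, 0, 0, 1, 0, -0.2, 9.5, 0, 0, 0, 1, 0, -0.2, 9.5, 0, 0, 0, 0, 0, -0.2, 9.5, 0, 0, 0, 0, 0, -0.2, 9.5, 0, 0, 0, 0, 0, -0.2, 9.5, 0, 0, 0, 0, 0, -0.2, 9.5, 0, 0, 0, 0, 0, -0.2, 9.5, 0, 0, 0, 0])

```text
clock: 3.45
eef_pos: [603.6, 168.4, 27.7]
tool_rot: [-3.141, 0.003, -2.704]
force: [-0.8, -0.6, 7.7]
width: 58.9
gripper_force: 65.8
```

Emit:
step_arm(commands=[0, 0, -3, 0, 0, 0, 0, 0, 0, -7, 0, 0, 0, 0, 0, 0, -11, 0, 0, 0, 0, 0, 0, -14.5, 0, 0, 0, 0, 0, 0, -14.5, 0, 0, 0, 0])

```text
clock: 3.95
eef_pos: [605.6, 169.0, 176.4]
tool_rot: [-3.14, 0.01, -2.704]
force: [0.8, 1.0, -3.0]
width: 59.1
gripper_force: 66.1
```

```bash
python3 - <<'E'
from h import *
print(tomove([488,-103.4,170],np.pi-.098),ctrl.read_state())
E
```

```text
(array([ 22.2 , -19.68,   0.44]), array([0.002, 0.011, 0.536])) {'clock': 3.95, 'qpos': array([-0.20204436,  0.65713506, -0.18830005,  1.64357847,  0.15405856,
        0.84476468,  1.55529716]), 'qd': array([-0.00435666,  0.06795322,  0.01338922,  0.06438929,  0.00816142,
       -0.05385871, -0.00965284]), 'tau': array([  0.32915711, -57.04094052,  -1.87425636, -16.89385772,
        -0.0583886 ,   0.76086128,   0.05907654]), 'eef_pos': array([605.5529168 , 168.95237341, 176.44225022]), 'tool_rot': array([-3.14026969,  0.01049395, -2.70378091]), 'force': array([ 0.7815315 ,  1.02036092, -3.04052583]), 'torque': array([-0.00130905, -0.07384507,  0.04507682]), 'gripper_force': 66.07563972473145, 'width': 59.070169916489576}
```

Emit:
step_arm(commands=[22.2, -19.7, 0.4, 0, 0, 0.536, 0, 22.2, -19.7, 0.4, 0, 0, 0.536, 0, 22.2, -19.7, 0.4, 0, 0, 0.536, 0, 22.2, -19.7, 0.4, 0, 0, 0.536, 0, 22.2, -19.7, 0.4, 0, 0, 0.536, 0, 22.2, -19.7, 0.4, 0, 0, 0.536, 0, 22.2, -19.7, 0.4, 0, 0, 0.536, 0, 22.2, -19.7, 0.4, 0, 0, 0.536, 0, 22.2, -19.7, 0.4, 0, 0, 0.536, 0, 22.2, -19.7, 0.4, 0, 0, 0.536, 0])

```text
clock: 4.95
eef_pos: [485.2, -103.1, 166.4]
tool_rot: [3.141, -0.0, 3.046]
force: [-0.3, 0.6, -1.9]
width: 58.8
gripper_force: 66.0
```

```bash
python3 - <<'E'
from h import *
print(tomove([488,-103.4,130],np.pi-.098),ctrl.read_state()['eef_pos'])
d=snap('wrist');cv2.imwrite('pics/w3.png',d['image'][:,:,::-1])
E
```

```text
(array([-0.28, -0.01,  3.64]), array([ 0.001, -0.   ,  0.003])) [ 485.22296269 -103.11267728  166.43315347]
```

View pics/w3.png

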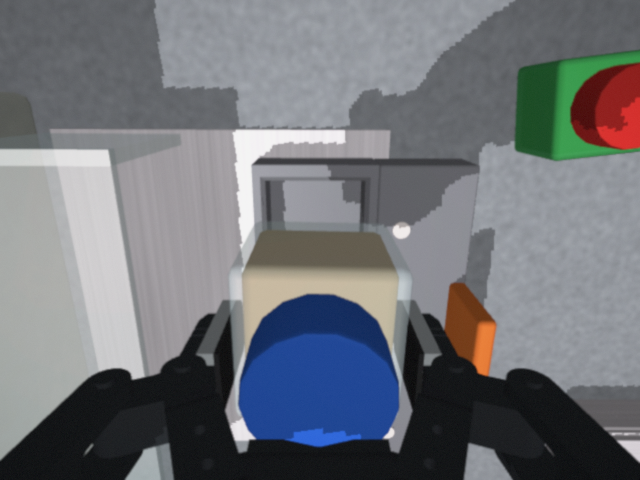

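The held jar is square in the fingers. The one-dot pocket is visible beyond it: left and right mouth edges at columns 262 and 373 (row 200), near edge at row 178, one dot at (401,230).

```bash
python3 - <<'E'
from h import *
d=load('wrist')
P=onz(d,[[262,205],[373,205],[270,178],[365,178]],[44]*4);print(P.round(1))
a=-.098;ex=np.array([np.cos(a),np.sin(a)]);ey=np.array([-np.sin(a),np.cos(a)])
c0=(P[0]+P[1])[:2]/2; n=(P[2]+P[3])[:2]/2
print('width',np.linalg.norm(P[0]-P[1]),'centre', c0@ey, n@ex, ex*(n@ex+37)+ey*(c0@ey), ex*(n@ex+34)+ey*(c0@ey))
# jar: lid top, body top corners
Q=onz(d,[[320,372],[232,268],[410,268],[253,234],[388,234]],[218.7]+[194.7]*2+[194.7]*2);print(Q.round(1))
C=cloud(d);hsv=cv2.cvtColor(d['image'],cv2.COLOR_RGB2HSV);m=(hsv[...,0]>100)&(hsv[...,0]<125)&(hsv[...,1]>150)
q=C[m&(abs(C[...,2]-218)<10)];q=q[q[:,2]>np.percentile(q[:,2],50)-3];print(q.mean(0),np.percentile(q,[2,98],axis=0).round(1))
s=ctrl.read_state();print('eef',s['eef_pos'])
# tray depth near pocket: floor vs deck pixels along row 205
print(C[205,240:400:6].round(0)[:,1:].tolist())
E
```

```text
[[ 468.1 -139.5   44. ]
 [ 475.2  -63.8   44. ]
 [ 450.1 -131.6   44. ]
 [ 456.1  -68.1   44. ]]
width 76.07837208808739 centre -54.98632486027588 460.7175845833268 [ 489.94941843 -103.42077792] [ 486.9638129  -103.12724829]
[[ 474.6 -101.1  218.7]
 [ 451.8 -126.5  194.7]
 [ 457.   -71.1  194.7]
 [ 441.3 -118.3  194.7]
 [ 445.2  -77.5  194.7]]
[ 479.59129907 -101.97997535  219.25788239] [[ 462.7 -122.2  217.2]
 [ 497.   -82.4  220.4]]
eef [ 485.22858124 -103.14959823  166.48213654]
[[-163.0, 7.0], [-158.0, 6.0], [-153.0, 7.0], [-142.0, 45.0], [-138.0, 42.0], [-138.0, 18.0], [-134.0, 15.0], [-129.0, 14.0], [-125.0, 15.0], [-120.0, 14.0], [-116.0, 15.0], [-111.0, 16.0], [-107.0, 15.0], [-102.0, 15.0], [-97.0, 14.0], [-93.0, 15.0], [-88.0, 15.0], [-84.0, 16.0], [-79.0, 14.0], [-75.0, 15.0], [-70.0, 16.0], [-68.0, 42.0], [-64.0, 44.0], [-60.0, 44.0], [-56.0, 45.0], [-52.0, 44.0], [-48.0, 45.0]]
```

Emit:
step_arm(commands=[-0.4, 0.1, 4, 0, 0, 0, 0, -0.4, 0.1, 7, 0, 0, 0, 0, -0.4, 0.1, 8.8, 0, 0, 0, 0, -0.4, 0.1, 8.8, 0, 0, 0, 0, -0.4, 0.1, 8.8, 0, 0, 0, 0])

```text
clock: 5.5
eef_pos: [489.3, -103.4, 78.8]
tool_rot: [3.141, -0.0, 3.045]
force: [1.0, -0.2, -1.7]
width: 58.9
gripper_force: 65.8
```

```bash
python3 - <<'E'
from h import *
print(tomove([489,-104,43],np.pi-.098),ctrl.read_state()['eef_pos'])
d=snap('scene');cv2.imwrite('pics/s1.png',cv2.resize(d['image'][170:320,150:350,::-1],None,fx=3.5,fy=3.5))
E
```

```text
(array([ 0.02, -0.07,  3.58]), array([ 0.   , -0.   ,  0.002])) [ 489.26463329 -103.36379002   78.77692629]
```

View pics/s1.png

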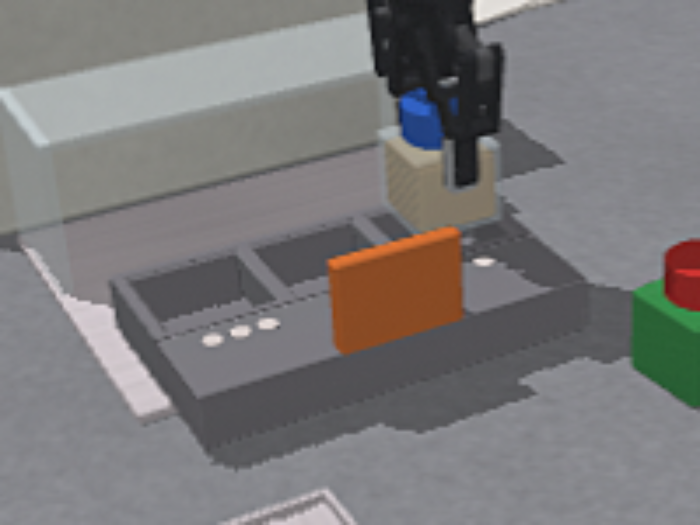

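The jar hangs squarely over the one-dot pocket. The fingertips reach about 28 mm above its base, so I'll stop 5 mm short of the floor and let it drop.

Emit:
step_arm(commands=[0, -0.1, 1, 0, 0, 0, 0, 0, -0.1, 2, 0, 0, 0, 0, 0, -0.1, 2.6, 0, 0, 0, 0, 0, -0.1, 3.2, 0, 0, 0, 0, 0, -0.1, 3.2, 0, 0, 0, 0])

```text
clock: 6.05
eef_pos: [488.2, -105.1, 45.8]
tool_rot: [3.141, -0.002, 3.044]
force: [-0.2, -0.7, -2.1]
width: 59.0
gripper_force: 66.0
```

Clean insertion. Release slowly to 70 mm and rise.

Emit:
step_arm(commands=[0, 0, 0, 0, 0, 0, 0.85, 0, 0, 0, 0, 0, 0, 0.85, 0, 0, 0, 0, 0, 0, 0.85, 0, 0, 0, 0, 0, 0, 0.85, 0, 0, -1, 0, 0, 0, 0.85, 0, 0, -4, 0, 0, 0, 0.9, 0, 0, -8, 0, 0, 0, 1, 0, 0, -12, 0, 0, 0, 1, 0, 0, -15, 0, 0, 0, 1, 0, 0, -15, 0, 0, 0, 1])

```text
clock: 7.05
eef_pos: [491.6, -105.7, 201.5]
tool_rot: [-3.141, 0.009, 3.043]
force: [-0.4, 0.4, -0.1]
width: 85.5
gripper_force: 0.0
```

```bash
python3 - <<'E'
from h import *
d=snap('top');C=cloud(d);hsv=cv2.cvtColor(d['image'],cv2.COLOR_RGB2HSV);m=(hsv[...,0]>100)&(hsv[...,0]<125)&(hsv[...,1]>150)
m[:,500:]=0;q=C[m&(C[...,2]>60)];q=q[(q[:,2]>88)&(q[:,2]<104)] if len(q) else q;print(len(q),np.median(q,0) if len(q) else 0)
d=snap('wrist');C=cloud(d);hsv=cv2.cvtColor(d['image'],cv2.COLOR_RGB2HSV);m=(hsv[...,0]>100)&(hsv[...,0]<125)&(hsv[...,1]>150)&(abs(C[...,2]-94)<8);print(m.sum(),np.median(C[m],0) if m.any() else 0)
print('yellow hover',tomove([423.4,204.5,190],np.pi-.098))
E
```

```text
379 [ 487.62828861 -102.09792265   93.71022009]
3569 [ 485.14014286 -104.04420825   94.62564849]
yellow hover (array([ 9.56, 30.18,  0.75]), array([-0.   ,  0.002,  0.   ]))
```

Blue is seated (lid top at 94 mm). Next, yellow.

Emit:
step_arm(commands=[9.6, 30.2, 0.7, 0, 0, 0, 1, 9.6, 30.2, 0.7, 0, 0, 0, 1, 9.6, 30.2, 0.7, 0, 0, 0, 1, 9.6, 30.2, 0.7, 0, 0, 0, 1, 9.6, 30.2, 0.7, 0, 0, 0, 1, 9.6, 30.2, 0.7, 0, 0, 0, 1, 9.6, 30.2, 0.7, 0, 0, 0, 1, 9.6, 30.2, 0.7, 0, 0, 0, 1, 9.6, 30.2, 0.7, 0, 0, 0, 1, 9.6, 30.2, 0.7, 0, 0, 0, 1])

```text
clock: 8.15
eef_pos: [422.7, 202.9, 189.1]
tool_rot: [-3.14, -0.001, 3.041]
force: [0.2, -0.5, 0.5]
width: 85.6
gripper_force: 0.0
```

```bash
python3 - <<'E'
from h import *
print(ctrl.read_state()['eef_pos'])
d=snap('wrist');C=cloud(d);hsv=cv2.cvtColor(d['image'],cv2.COLOR_RGB2HSV)
m=(hsv[...,0]>18)&(hsv[...,0]<32)&(hsv[...,1]>170)&(abs(C[...,2]-80)<3);print(m.sum(),np.median(C[m],0))
cv2.imwrite('pics/w4.png',d['image'][:,:,::-1])
E
```

```text
[422.68504677 202.86904125 189.11409517]
108 [405.27809343 214.46706188  79.03971045]
```

View pics/w4.png

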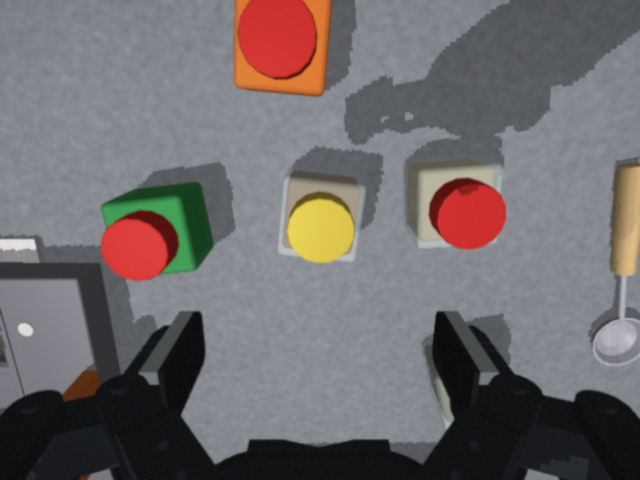

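Yellow body-top corners are at (290,177), (363,183), (355,260) and (280,253). The genuine red (clear body) is on the right with its lid at (467,214), and the green look-alike is on the left.

```bash
python3 - <<'E'
from h import *
d=load('wrist')
def f(px):
    P=onz(d,px,[56]*4);e=[(P[i]-P[i-1]) for i in range(4)];print(P.mean(0).round(1),[np.linalg.norm(a).round(1) for a in e],[np.degrees(np.arctan2(a[1],a[0]))%90 for a in e])
f([[290,177],[363,183],[355,260],[280,253]])
print(onz(d,[[321,228],[467,214]],[80]*2))
for y in(81,):
  print(tomove([423.4,204.5,100],np.radians(y+90)))
E
```

```text
[422.6 205.9  56. ] [np.float64(57.3), np.float64(51.2), np.float64(58.1), np.float64(56.1)] [np.float64(75.58825838511373), np.float64(79.58755516227794), np.float64(80.43649068614405), np.float64(78.61744860784206)]
[[421.48929809 205.21786602  80.        ]
 [421.39114622 301.28705855  80.        ]]
(array([-0.04,  0.18,  8.93]), array([-0.001, -0.001,  0.056]))
```

Emit:
step_arm(commands=[0, 0.2, 5, 0, 0, 0.09, 1, 0, 0.2, 10, 0, 0, 0.09, 1, 0, 0.2, 14, 0, 0, 0.09, 1, 0, 0.2, 16.2, 0, 0, 0.09, 1, 0, 0.2, 16.2, 0, 0, 0.09, 1, 0, 0.2, 16.2, 0, 0, 0.09, 0, 0, 0.2, 16.2, 0, 0, 0.09, 0, 0, 0.2, 16.2, 0, 0, 0.09, 0, 0, 0.2, 16.2, 0, 0, 0.09, 0, 0, 0.2, 16.2, 0, 0, 0.09, 0])

```text
clock: 9.2
eef_pos: [424.1, 206.9, 29.3]
tool_rot: [3.14, 0.002, 2.953]
force: [-0.0, -1.2, 8.0]
width: 58.9
gripper_force: 66.0
```

Emit:
step_arm(commands=[0, 0, -3, 0, 0, 0, 0, 0, 0, -7, 0, 0, 0, 0, 0, 0, -11, 0, 0, 0, 0, 0, 0, -14.5, 0, 0, 0, 0, 0, 0, -14.5, 0, 0, 0, 0])

```text
clock: 9.7
eef_pos: [425.8, 208.3, 177.5]
tool_rot: [3.135, 0.008, 2.954]
force: [1.8, 0.3, -2.0]
width: 58.6
gripper_force: 66.0
```

```bash
python3 - <<'E'
from h import *
print(tomove([568.4,-111.5,170],np.pi-.098),ctrl.read_state()['eef_pos'])
E
```

```text
(array([-19.98, -28.76,   0.72]), array([ 0.006,  0.008, -0.09 ])) [425.77796252 208.31543724 177.52001646]
```

Emit:
step_arm(commands=[-20, -28.7, 0.7, 0, 0, -0.09, 0, -20, -28.7, 0.7, 0, 0, -0.09, 0, -20, -28.7, 0.7, 0, 0, -0.09, 0, -20, -28.7, 0.7, 0, 0, -0.09, 0, -20, -28.7, 0.7, 0, 0, -0.09, 0, -20, -28.7, 0.7, 0, 0, -0.09, 0, -20, -28.7, 0.7, 0, 0, -0.09, 0, -20, -28.7, 0.7, 0, 0, -0.09, 0, -20, -28.7, 0.7, 0, 0, -0.09, 0, -20, -28.7, 0.7, 0, 0, -0.09, 0])

```text
clock: 10.7
eef_pos: [564.9, -110.9, 165.0]
tool_rot: [3.14, -0.002, 3.045]
force: [0.4, 1.0, -1.5]
width: 58.7
gripper_force: 65.9
```

```bash
python3 - <<'E'
from h import *
print(tomove([568.4,-111.5,80],np.pi-.098),ctrl.read_state()['eef_pos'])
d=snap('top');C=cloud(d);w=snap('wrist');cv2.imwrite('pics/w5.png',w['image'][:,:,::-1])
E
```

```text
(array([-0.37, -0.04,  8.5 ]), array([ 0.001, -0.002,  0.002])) [ 564.88267349 -110.8817454   165.01970139]
```

View pics/w5.png

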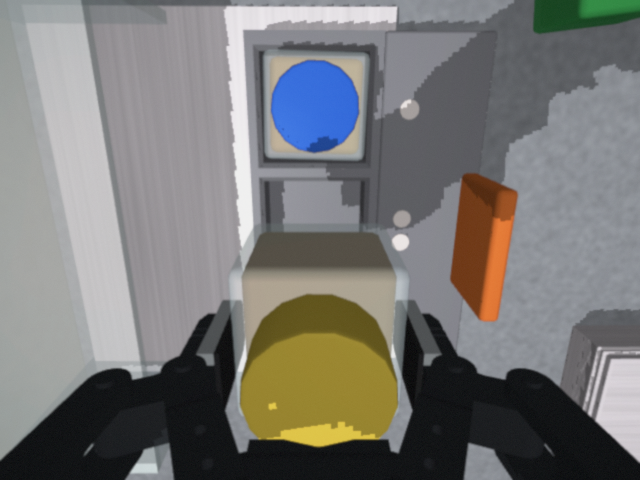

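Blue sits in the one-dot pocket, and yellow hangs over the two-dot pocket just as blue did over its own. I'll descend with a check at 80 mm.

Emit:
step_arm(commands=[-0.4, 0.1, 4, 0, 0, 0, 0, -0.4, 0.1, 7, 0, 0, 0, 0, -0.4, 0.1, 8.5, 0, 0, 0, 0, -0.4, 0.1, 8.5, 0, 0, 0, 0, -0.4, 0.1, 8.5, 0, 0, 0, 0])

```text
clock: 11.3
eef_pos: [570.1, -110.8, 81.1]
tool_rot: [3.141, 0.0, 3.045]
force: [0.7, 0.7, -1.5]
width: 58.6
gripper_force: 65.8
```

Emit:
step_arm(commands=[0.1, -0.1, 1, 0, 0, 0, 0, 0.1, -0.1, 2, 0, 0, 0, 0, 0.1, -0.1, 2.7, 0, 0, 0, 0, 0.1, -0.1, 3.3, 0, 0, 0, 0, 0.1, -0.1, 3.3, 0, 0, 0, 0])

```text
clock: 11.8
eef_pos: [568.1, -112.7, 46.6]
tool_rot: [3.141, -0.002, 3.044]
force: [-0.9, 0.4, -1.1]
width: 58.7
gripper_force: 65.8
```

Emit:
step_arm(commands=[0, 0, 0, 0, 0, 0, 0.85, 0, 0, 0, 0, 0, 0, 0.85, 0, 0, 0, 0, 0, 0, 0.85, 0, 0, 0, 0, 0, 0, 0.85, 0, 0, -1, 0, 0, 0, 0.85, 0, 0, -4, 0, 0, 0, 0.9, 0, 0, -8, 0, 0, 0, 1, 0, 0, -12, 0, 0, 0, 1, 0, 0, -15, 0, 0, 0, 1, 0, 0, -15, 0, 0, 0, 1])

```text
clock: 12.8
eef_pos: [571.9, -113.3, 203.2]
tool_rot: [-3.141, 0.01, 3.044]
force: [0.9, 0.7, -0.7]
width: 85.4
gripper_force: 0.0
```

```bash
python3 - <<'E'
from h import *
d=snap('wrist');C=cloud(d);hsv=cv2.cvtColor(d['image'],cv2.COLOR_RGB2HSV);m=(hsv[...,0]>18)&(hsv[...,0]<32)&(hsv[...,1]>150)&(abs(C[...,2]-94)<12);print(m.sum(),np.median(C[m],0) if m.any() else 0)
print('red hover',tomove([422.8,303,190],np.pi-.098))
E
```

```text
3535 [ 565.91384016 -111.8333307    94.60820255]
red hover (array([18.76, 39.97,  0.95]), array([-0.   ,  0.006,  0.   ]))
```

Yellow is seated. On to red.

Emit:
step_arm(commands=[18.7, 40, 1, 0, 0, 0, 1, 18.7, 40, 1, 0, 0, 0, 1, 18.7, 40, 1, 0, 0, 0, 1, 18.7, 40, 1, 0, 0, 0, 1, 18.7, 40, 1, 0, 0, 0, 1, 18.7, 40, 1, 0, 0, 0, 1, 18.7, 40, 1, 0, 0, 0, 1, 18.7, 40, 1, 0, 0, 0, 1, 18.7, 40, 1, 0, 0, 0, 1, 18.7, 40, 1, 0, 0, 0, 1])

```text
clock: 13.85
eef_pos: [417.6, 310.5, 186.9]
tool_rot: [3.138, -0.003, 3.055]
force: [0.6, 0.2, 0.2]
width: 85.7
gripper_force: 0.0
```

Emit:
step_arm(commands=[0, 0, 0, 0, 0, 0, 1, 0, 0, 0, 0, 0, 0, 1])

```text
clock: 14.05
eef_pos: [421.8, 301.9, 187.0]
tool_rot: [-3.14, -0.001, 3.042]
force: [0.0, -0.3, -0.1]
width: 85.2
gripper_force: 0.0
```

```bash
python3 - <<'E'
from h import *
d=snap('wrist')
print(tomove([422.8,303,100],np.pi-.098),ctrl.read_state()['eef_pos'])
cv2.imwrite('pics/w6.png',cv2.resize(d['image'][120:320,200:440,::-1],None,fx=3,fy=3))
E
```

```text
(array([-0.06,  0.16,  8.72]), array([-0.002, -0.001, -0.002])) [422.14962258 301.6188006  187.21620073]
```

View pics/w6.png

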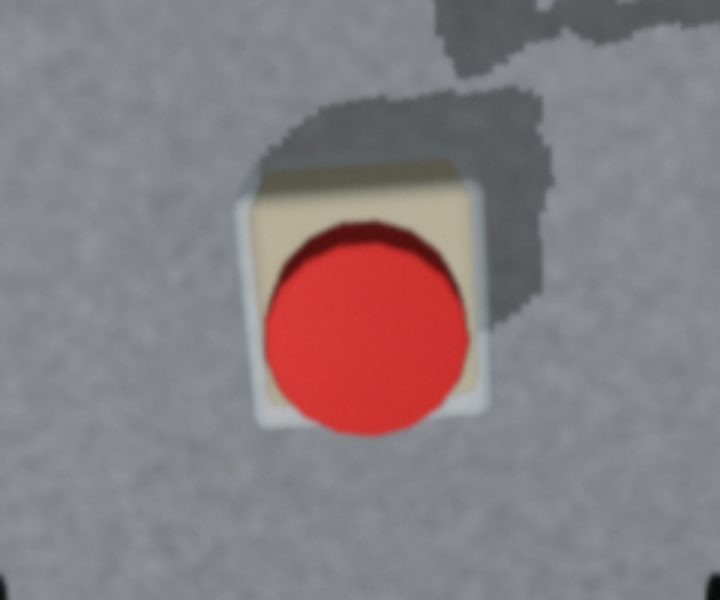

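The red jar's body-top corners in the crop are about (238,197), (478,182), (488,412) and (258,427), and its lid centre is at (367,340). It is turned by about 4° from the tool.

```bash
python3 - <<'E'
from h import *
d=load('wrist')
P=onz(d,np.array([[238,197],[478,182],[488,412],[258,427]])/3+[200,120],[56]*4);e=[(P[i]-P[i-1]) for i in range(4)];print(P.mean(0).round(1),[np.linalg.norm(a).round(1) for a in e],[np.degrees(np.arctan2(a[1],a[0]))%90 for a in e])
L=onz(d,np.array([[367,340]])/3+[200,120],[80]);print(L)
a=np.mean([np.degrees(np.arctan2(a[1],a[0]))%90 for a in e])
print(tomove([P.mean(0)[0],P.mean(0)[1],28],np.radians(a+90)))
E
```

```text
[423.6 304.6  56. ] [np.float64(57.7), np.float64(55.7), np.float64(57.3), np.float64(56.9)] [np.float64(87.51197138650733), np.float64(87.98246255882552), np.float64(88.6744914913717), np.float64(88.40424961587318)]
[[423.79533122 304.70861792  80.        ]]
(array([-0.12,  0.33, 15.92]), array([-0.002, -0.001, -0.068]))
```

Emit:
step_arm(commands=[-0.1, 0.3, 5, 0, 0, -0.07, 1, -0.1, 0.3, 10, 0, 0, -0.07, 1, -0.1, 0.3, 14, 0, 0, -0.07, 1, -0.1, 0.3, 15.9, 0, 0, -0.07, 1, -0.1, 0.3, 15.9, 0, 0, -0.07, 1, -0.1, 0.3, 15.9, 0, 0, -0.07, 0, -0.1, 0.3, 15.9, 0, 0, -0.07, 0, -0.1, 0.3, 15.9, 0, 0, -0.07, 0, -0.1, 0.3, 15.9, 0, 0, -0.07, 0, -0.1, 0.3, 15.9, 0, 0, -0.07, 0])

```text
clock: 15.1
eef_pos: [424.3, 306.7, 30.4]
tool_rot: [3.14, 0.003, 3.113]
force: [0.7, -0.7, 7.5]
width: 59.3
gripper_force: 66.7
```

Emit:
step_arm(commands=[0, 0, -3, 0, 0, 0, 0, 0, 0, -7, 0, 0, 0, 0, 0, 0, -11, 0, 0, 0, 0, 0, 0, -14.5, 0, 0, 0, 0, 0, 0, -14.5, 0, 0, 0, 0])

```text
clock: 15.6
eef_pos: [425.6, 308.6, 178.7]
tool_rot: [3.135, 0.008, 3.114]
force: [0.6, 1.0, -2.1]
width: 58.9
gripper_force: 66.4
```

```bash
python3 - <<'E'
from h import *
print(tomove([647,-119.3,170],np.pi-.098),ctrl.read_state()['eef_pos'])
E
```

```text
(array([-23.32, -42.16,   0.78]), array([0.007, 0.008, 0.07 ])) [425.6349265  308.57298909 178.74281844]
```

Emit:
step_arm(commands=[-23.3, -42.2, 0.8, 0, 0, 0.07, 0, -23.3, -42.2, 0.8, 0, 0, 0.07, 0, -23.3, -42.2, 0.8, 0, 0, 0.07, 0, -23.3, -42.2, 0.8, 0, 0, 0.07, 0, -23.3, -42.2, 0.8, 0, 0, 0.07, 0, -23.3, -42.2, 0.8, 0, 0, 0.07, 0, -23.3, -42.2, 0.8, 0, 0, 0.07, 0, -23.3, -42.2, 0.8, 0, 0, 0.07, 0, -23.3, -42.2, 0.8, 0, 0, 0.07, 0, -23.3, -42.2, 0.8, 0, 0, 0.07, 0])

```text
clock: 16.6
eef_pos: [644.4, -127.1, 164.4]
tool_rot: [-3.139, -0.001, 3.04]
force: [0.6, -0.2, -2.3]
width: 59.0
gripper_force: 66.2
```

Emit:
step_arm(commands=[0, 0, 0, 0, 0, 0, 0, 0, 0, 0, 0, 0, 0, 0, 0, 0, 0, 0, 0, 0, 0])

```text
clock: 16.9
eef_pos: [643.3, -119.8, 164.8]
tool_rot: [3.14, -0.002, 3.046]
force: [-0.4, 0.2, -2.0]
width: 58.8
gripper_force: 66.2
```

```bash
python3 - <<'E'
from h import *
print(tomove([648,-119.6,81],np.pi-.098),ctrl.read_state()['eef_pos'])
w=snap('wrist');cv2.imwrite('pics/w7.png',w['image'][:,:,::-1])
E
```

```text
(array([-0.48,  0.05,  8.38]), array([ 0.002, -0.002,  0.002])) [ 643.29074219 -119.80089381  164.84872219]
```

View pics/w7.png

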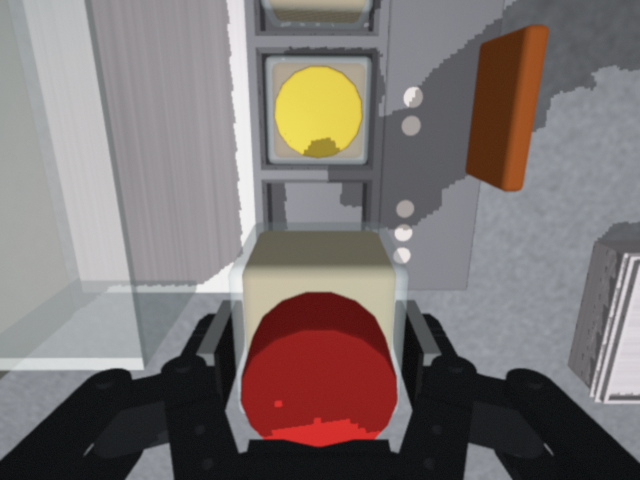

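Yellow sits in the two-dot pocket and red hangs over the three-dot pocket, as before. This is my tenth picture, so I'll use numbers from here.

Emit:
step_arm(commands=[-0.5, 0, 4, 0, 0, 0, 0, -0.5, 0, 7, 0, 0, 0, 0, -0.5, 0, 8.4, 0, 0, 0, 0, -0.5, 0, 8.4, 0, 0, 0, 0, -0.5, 0, 8.4, 0, 0, 0, 0])

```text
clock: 17.45
eef_pos: [650.0, -121.8, 82.7]
tool_rot: [3.141, 0.001, 3.045]
force: [1.1, -0.4, -1.8]
width: 59.0
gripper_force: 66.2
```

Emit:
step_arm(commands=[0.1, 0.1, 0, 0, 0, 0, 0, 0.1, 0.1, 0.8, 0, 0, 0, 0, 0.1, 0.1, 1.2, 0, 0, 0, 0, 0.1, 0.1, 1.2, 0, 0, 0, 0])

```text
clock: 17.85
eef_pos: [647.7, -121.3, 69.1]
tool_rot: [-3.142, -0.001, 3.044]
force: [-0.1, -0.0, -1.5]
width: 58.9
gripper_force: 66.2
```

Emit:
step_arm(commands=[0, 0.1, 0.8, 0, 0, 0, 0, 0, 0.1, 1.4, 0, 0, 0, 0, 0, 0.1, 2.1, 0, 0, 0, 0, 0, 0.1, 2.1, 0, 0, 0, 0])

```text
clock: 18.25
eef_pos: [647.3, -120.2, 47.1]
tool_rot: [3.141, -0.003, 3.044]
force: [-0.3, 0.1, -2.1]
width: 58.7
gripper_force: 66.2
```

Emit:
step_arm(commands=[0, 0, 0, 0, 0, 0, 0.85, 0, 0, 0, 0, 0, 0, 0.85, 0, 0, 0, 0, 0, 0, 0.85, 0, 0, 0, 0, 0, 0, 0.85, 0, 0, -1, 0, 0, 0, 0.85, 0, 0, -4, 0, 0, 0, 0.9, 0, 0, -8, 0, 0, 0, 1, 0, 0, -12, 0, 0, 0, 1, 0, 0, -15, 0, 0, 0, 0.5, 0, 0, -15, 0, 0, 0, 0])

```text
clock: 19.25
eef_pos: [651.8, -120.7, 205.1]
tool_rot: [-3.141, 0.011, 3.044]
force: [0.6, -0.1, 0.2]
width: 59.0
gripper_force: 0.0
```

```bash
cat > lids.py <<'E'
from h import *
for n in('wrist','scene'):
    d=snap(n);C=cloud(d);hsv=cv2.cvtColor(d['image'],cv2.COLOR_RGB2HSV);H,S=hsv[...,0],hsv[...,1]
    for k,m in dict(blue=(H>100)&(H<125),yel=(H>18)&(H<32),red=(H<5)|(H>175)).items():
        m=m&(S>150)&(abs(C[...,2]-94)<5)&(C[...,1]<0)&(C[...,1]>-320)
        if m.sum()>50: print(n,k,m.sum(),np.median(C[m],0).round(1))
    m=(H>5)&(H<15)&(S>200)&(C[...,1]<20)&(C[...,2]>60)&(C[...,2]<115)
    if m.sum()>30:
        q=C[m];print(n,'handle',m.sum(),np.percentile(q,[2,50,98],axis=0).round(1).tolist())
E
python3 - <<'E'
import lids
from h import *
print(tomove([577,45,150],np.pi-.098))
E
```

```text
wrist yel 4529 [ 567.5 -112.1   94.5]
wrist red 3397 [ 645.5 -119.4   94.6]
wrist handle 2633 [[541.4, -18.9, 61.3], [575.0, -15.1, 85.6], [613.4, -6.9, 101.0]]
scene blue 160 [ 488.3 -101.    93. ]
scene yel 185 [ 569.4 -108.2   92.9]
scene red 198 [ 648.1 -116.4   92.8]
scene handle 34 [[540.8, -16.7, 66.1], [581.5, -12.3, 98.2], [617.8, -0.7, 100.1]]
(array([ 8.77, 15.76,  5.  ]), array([-0.   ,  0.002,  0.   ]))
```

All three are seated (lid tops 94 mm). Now the closed fingers go behind the handle.

Emit:
step_arm(commands=[8.3, 15, 4, 0, 0, 0, 0, 8.3, 15, 4, 0, 0, 0, 0, 8.3, 15, 4, 0, 0, 0, 0, 8.3, 15, 4, 0, 0, 0, 0, 8.3, 15, 4, 0, 0, 0, 0, 8.3, 15, 8, 0, 0, 0, 0, 8.3, 15, 12, 0, 0, 0, 0, 8.3, 15, 13.8, 0, 0, 0, 0, 8.3, 15, 13.8, 0, 0, 0, 0, 8.3, 15, 13.8, 0, 0, 0, 0])

```text
clock: 20.35
eef_pos: [580.5, 36.3, 60.4]
tool_rot: [-3.141, -0.001, 3.043]
force: [0.5, 0.2, 0.3]
width: 0.1
gripper_force: 0.0
```

Emit:
step_arm(commands=[0, -1, 0, 0, 0, 0, 0, 0, -1.8, 0, 0, 0, 0, 0, 0, -2.4, 0, 0, 0, 0, 0, 0, -3, 0, 0, 0, 0, 0, 0, -3.8, 0, 0, 0, 0, 0, 0, -4.6, 0, 0, 0, 0, 0, 0, -5.4, 0, 0, 0, 0, 0, 0, -6.2, 0, 0, 0, 0, 0, 0, -7, 0, 0, 0, 0, 0, 0, -7.8, 0, 0, 0, 0])

```text
invalid input
```

```bash
python3 lids.py
```

```text
wrist handle 1109 [[538.6, -7.5, 61.3], [556.1, -2.0, 83.1], [590.5, 0.2, 98.5]]
scene yel 185 [ 570.3 -108.6   93.1]
scene red 208 [ 648.8 -115.4   93. ]
```

Emit:
step_arm(commands=[0, -1, 0, 0, 0, 0, 0, 0, -1.8, 0, 0, 0, 0, 0, 0, -2.4, 0, 0, 0, 0, 0, 0, -3, 0, 0, 0, 0, 0, 0, -3.8, 0, 0, 0, 0, 0, 0, -4.6, 0, 0, 0, 0, 0, 0, -5.4, 0, 0, 0, 0, 0, 0, -6.2, 0, 0, 0, 0, 0, 0, -7, 0, 0, 0, 0, 0, 0, -7.8, 0, 0, 0, 0, 0])

```text
clock: 21.45
eef_pos: [573.2, -40.8, 61.2]
tool_rot: [3.141, 0.001, 3.044]
force: [-0.4, 3.0, 7.0]
width: -0.3
gripper_force: 3.3
```

```bash
python3 lids.py
```

```text
wrist yel 966 [ 567.2 -142.8   92.4]
wrist handle 754 [[533.3, -61.8, 61.0], [538.1, -54.5, 83.7], [570.4, -52.5, 99.2]]
scene yel 161 [ 565.4 -162.8   93.1]
scene red 174 [ 643.5 -170.8   93. ]
```

Emit:
step_arm(commands=[0, -0.8, 0, 0, 0, 0, 0, 0, -1.6, 0, 0, 0, 0, 0, 0, -2.4, 0, 0, 0, 0, 0, 0, -3.2, 0, 0, 0, 0, 0, 0, -4, 0, 0, 0, 0, 0, 0, -4.8, 0, 0, 0, 0, 0, 0, -5.6, 0, 0, 0, 0, 0, 0, -6.4, 0, 0, 0, 0, 0, 0, -7.2, 0, 0, 0, 0, 0, 0, -8, 0, 0, 0, 0, 0])

```text
clock: 22.55
eef_pos: [565.2, -120.9, 60.9]
tool_rot: [-3.142, 0.001, 3.044]
force: [0.2, 2.9, 5.3]
width: 0.1
gripper_force: 3.0
```

```bash
python3 lids.py
```

```text
wrist yel 679 [ 558.5 -223.2   91.5]
wrist handle 1481 [[525.4, -144.2, 61.7], [534.9, -135.5, 86.3], [565.2, -133.3, 100.6]]
scene red 54 [ 636.6 -239.    92.2]
```

Emit:
step_arm(commands=[0, -0.4, 0, 0, 0, 0, 0, 0, -0.8, 0, 0, 0, 0, 0, 0, -1.1, 0, 0, 0, 0, 0, 0, -1.3, 0, 0, 0, 0, 0, 0, -1.3, 0, 0, 0, 0, 0])

```text
clock: 23.15
eef_pos: [563.5, -133.7, 60.5]
tool_rot: [-3.141, -0.0, 3.043]
force: [0.2, 1.3, 1.7]
width: 0.1
gripper_force: 0.9
```

Emit:
step_arm(commands=[0, -0.2, 0, 0, 0, 0, 0, 0, -0.4, 0, 0, 0, 0, 0, 0, -0.6, 0, 0, 0, 0, 0, 0, -0.6, 0, 0, 0, 0, 0])

```text
clock: 23.55
eef_pos: [563.3, -136.7, 60.8]
tool_rot: [3.139, -0.0, 3.045]
force: [1.0, 6.7, 3.9]
width: 0.2
gripper_force: 3.4
```

Emit:
step_arm(commands=[0, -0.3, 0, 0, 0, 0, 0, 0, -0.6, 0, 0, 0, 0, 0, 0, -0.8, 0, 0, 0, 0, 0, 0, -0.8, 0, 0, 0, 0, 0])

```text
clock: 23.95
eef_pos: [563.3, -138.0, 61.4]
tool_rot: [3.132, -0.0, 3.05]
force: [-1.5, 18.6, 9.7]
width: 0.1
gripper_force: 8.8
```

```bash
python3 lids.py
```

```text
wrist handle 1260 [[523.8, -160.7, 61.2], [527.9, -151.6, 86.7], [557.7, -149.2, 100.7]]
```

The tray is against its stop (18 N, about 150 mm of travel). Back off and lift clear.

Emit:
step_arm(commands=[0, 2, 0, 0, 0, 0, 0, 0, 5, 0, 0, 0, 0, 0, 0, 8, 0, 0, 0, 0, 0, 0, 10, -4, 0, 0, 0, 0, 0, 12, -8, 0, 0, 0, 0, 0, 14, -12, 0, 0, 0, 0, 0, 14, -14, 0, 0, 0, 0, 0, 14, -14, 0, 0, 0, 0, 0, 14, -14, 0, 0, 0, 0, 0, 14, -14, 0, 0, 0, 0])

```text
clock: 25.05
eef_pos: [574.8, -8.9, 199.1]
tool_rot: [-3.14, -0.003, 3.042]
force: [-0.6, -0.4, 0.2]
width: 0.0
gripper_force: 0.0
```

```bash
python3 - <<'E'
from h import *
# handle top after, both cameras
for n in('top','scene','wrist'):
    d=snap(n);C=cloud(d);hsv=cv2.cvtColor(d['image'],cv2.COLOR_RGB2HSV);H,S=hsv[...,0],hsv[...,1]
    m=(H>5)&(H<15)&(S>200)&(C[...,1]<-100)&(C[...,2]>95)&(C[...,2]<106);print(n,m.sum(),np.median(C[m],0) if m.any() else 0)
    for k,mm in dict(blue=(H>95)&(H<125),yel=(H>18)&(H<35),red=(H<5)|(H>175)).items():
        mm=mm&(S>70);mm[:,:400]&=(n!='top')
        v,u=np.nonzero(mm)
        if n=='top' and len(u): print(k,len(u),np.median(u),np.median(v),onz(d,[[np.median(u),np.median(v)]],[94]).round(0))
a=-.098;print('expected home handle',np.array([576.6,-8.5])-150*np.array([.098,.995]))
E
```

```text
top 0 0
blue 1910 628.0 242.0 [[ 525. -483.   94.]]
red 309 515.0 190.0 [[ 634. -266.   94.]]
scene 3 [ 528.86547945 -150.35135608   95.94605259]
wrist 402 [ 557.31292977 -152.32188869   97.39872601]
expected home handle [ 561.9  -157.75]
```

```bash
python3 -c "
from cell import ctrl
print(ctrl.finish_job())"
```

```text
the job is handed in; nothing more can be done
None
```

I loaded the blue, yellow and red jars into the one-, two- and three-dot pockets in that order, pushed the tray home until it hit its stop (about 150 mm of travel), and handed the job in at about 25 s; no verdict came back.

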